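Lock open the filter box and draw out its filter plate

TASK

Swing the cover flap of the press's filter box fully open and lock it there by pushing the loose lock pin fully home through the flap's tongue and the lug below it. Only then draw the filter plate out of the box, and finish while holding it still and upright in the gripper over the middle of the drip tray, well clear of the tray: do not put it down. Leave the mallet, the die clamp and the oil can alone.

Things in the scene. Friction and masses are not known exactly. Their poses are not given: they have to be found in the camera images.
- filter_box: Grey-green painted, open-topped metal box fixed to the bench, 160 (x) x 120 (y) x 100 mm high, walls 5 mm, covered by the hinged flap. Origin: centre of its underside; x roughly ahead of the robot, y to its left; turned by up to about 12 degrees. Inside, ribs 18 mm deep on the two y walls guide the filter plate, which stands at the middle.
- flap (a joint): Angle of the cover flap: 0 closed (level), 1.57 fully open (upright, its stop). It may start up to 0.12 ajar. The hinge is stiff: the flap stays where it is left; about 4 to 6 N at the handle moves it.
- flap_hinge (a point): Point on the hinge axis, mid length, on the box's left (+y) wall: 62 mm to +y of the box's middle, 106 mm above the bench. The axis runs along the box's x; the flap (aluminium, 164 x 124 x 6 mm) opens upward and over to +y; its free edge is at -y when closed. Axes turn with the flap.
- flap_handle (a point): Middle of the handle, a round bar 10 mm thick, 90 mm long, parallel to the hinge, on two thin legs at its ends, off the flap's free edge. Closed: 147 mm to -y of the hinge axis and 30 mm above it; open: 147 mm above it and 30 mm to +y. A gripper closing across the bar can keep pointing down through the swing, the bar turning between the pads.
- flap_hole (a point): Centre of the 13 mm hole in the flap's tongue, a steel plate 50 x 56 x 6 mm on the hinge axle, 60 mm beyond the flap's +x end. Flap closed: the tongue stands upright. Flap fully open: it lies level over the lug, the holes in line and vertical, its top 8 mm above the lug's top.
- lug_hole (a point): Centre, on the top face, of the 13 mm vertical through hole in the fixed steel lug (8 mm thick, top 101 mm above the bench) on the box's +x end: 140 mm to +x and 92 mm to +y of the box's origin. Free below.
- lock_pin: Loose steel pin, 74 mm long, upright. Origin at its lower tip, z up along it. Shank 10 mm diameter, 34 mm long, chamfered tip; then a collar 20 mm diameter x 5 mm; then a round grip 16 mm diameter x 35 mm. Fully home, the collar sits on the tongue and the tip is 26 mm below the lug's top. It starts hanging by its collar in the pin stand, tip 8 mm above the bench.
- pin_stand: Black block fixed to the bench, 50 x 50 x 42 mm high, with a 13 mm hole 38 mm deep in the middle of its top where the pin is parked. Origin: centre of its underside.
- filter_plate: Loose perforated steel plate standing upright in the box, hidden under the flap at the start: 6 mm thick (x), 94 mm wide (y), 60 mm high, with a grip tab on top 10 mm thick (x), 44 mm wide (y), 24 mm high. Its x is along the box's x. Origin: middle of its lower edge, 5 mm above the bench at the start; it lifts straight out.
- plate_grip (a point): Point in the grip tab of the filter plate, 76 mm above its lower edge (tab from 60 to 84 mm). Grip across its 10 mm thickness (the plate's x), tool pointing down: along y the open flap stands 62 mm from it.
- drip_tray: Shallow steel tray fixed to the bench, 140 x 120 x 20 mm high, empty. Origin: centre of its underside, which is the middle to present over.
- mallet: Loose two-faced mallet lying beyond the work, handle 24 mm thick, about 270 mm long. Leave alone. Origin near mid length, on the bench.
- die_clamp: Loose slotted steel clamp block, 120 x 44 x 50 mm. Leave alone. Origin: centre of its underside.
- oil_can: Loose small oil can, 60 mm diameter, 150 mm high with its spout. Leave alone. Origin: centre of its underside.
Mind the look-alikes: they are no part of the job. Leave any brown or turquoise look-alike of the drip_tray alone.

How it is judged:
On the way, in this order (a step that is already met when the one before it is completed fails the run):
1. the flap stands fully open, the plate still in the box (value of joint flap above 1.47 rad and z of filter_plate in the frame of filter_box below 0.02 m), for 0.2 s.
2. the pin is home through tongue and lug and let go, the plate still in the box (all of step 1 and z of lock_pin in the frame of lug_hole below -0.02 m and horizontal distance between lock_pin and lug_hole below 0.006 m and horizontal distance between lock_pin and flap_hole below 0.006 m and contact force between the fingers and lock_pin below 0.1 N), for 0.2 s.
3. the plate is lifted clear out of the box (z of filter_plate in the frame of filter_box above 0.1 m), for 0.1 s.
At the end, for the whole second after the job is handed in: Flap past 1.47 rad; pin tip at least 20 mm below the lug's top, within 6 mm of its hole axis. The gripper holds the plate still (under 30 mm/s), upright within 0.2 rad, lower edge over 60 mm above the bench, middle within 35 mm of the tray's middle sideways, touching neither tray nor box (value of joint flap above 1.47 rad and z of lock_pin in the frame of lug_hole below -0.02 m and horizontal distance between lock_pin and lug_hole below 0.006 m and horizontal distance between filter_plate and drip_tray below 0.035 m and height (world z) of filter_plate above 0.06 m and angle between filter_plate's own z axis and vertical below 0.2 rad and linear speed of filter_plate below 0.03 m/s and contact force between the fingers and filter_plate above 1 N and contact force between filter_plate and drip_tray below 0.1 N and contact force between filter_plate and filter_box below 0.1 N); the arm keeps its last pose, push and grip.
It fails at once if the mallet is disturbed (30 mm) (distance of mallet from where it was at the start of the episode above 0.03 m).
It fails at once if the die clamp is disturbed (30 mm) (distance of die_clamp from where it was at the start of the episode above 0.03 m).
It fails at once if the oil can is disturbed (30 mm) (distance of oil_can from where it was at the start of the episode above 0.03 m).
It also fails if it takes over 72 s, if anything falls off the work surface, if the arm or the gripper's body presses on something with over 40 N, if the wrist force passes 120 N, or if a joint passes its speed limit or range.

ROBOT

A 6-joint arm with a two-finger parallel gripper is mounted at the origin on the work surface. World frame = base frame: x ahead of the robot, y to its left, z up, the work surface at z = 0. Lengths are in m, angles in rad, forces in N, time in s.
With the tool pointing down it reaches from about 0.375 to 0.925 m from the base axis. Payload 5.7 kg.
Tool frame: the origin (TCP) lies between the finger pads, 19 mm behind the fingertips; this is the grasp point; z points along the fingers, y is the direction in which the jaws open and shut (so a half turn about z gives the same grasp; the last joint's range is limited). The gripper opens to 88 mm and grips with 3 to 60 N. Pads are 20 mm wide; open, the fingers measure 115 mm over their backs; the gripper's body (75 mm by 178 mm) begins 61 mm behind the grasp point.
Start: joints at [-1.277, 0.359, 1.51, -0, 1.272, -0.115], TCP at [0.238, -0.551, 0.241] pointing down, gripper open.
Joint ranges: [-2.97, 2.97], [-1.01, 2.36], [0.21, 2.38], [-0.96, 4.11], [0.2, 2.71], [-2.98, 2.98]. Speed limits (rad/s): [2.39, 2.39, 3.14, 3.14, 3.14, 3.14].

INTERFACE

Orientations are given as a rotation vector (axis times angle).
In Python, from plant import ctrl, imaging gives the robot as it stands.
- The arm moves only by the tool play_rows, never from a script. Its argument "targets" is a list of rows, each a list of 2 entries, a list of its own where there are three numbers: the shift along the tool's x, y, z in cm, then the turn about the tool's z in rad. A call has 1 to 12 rows; each row is the pose to reach, as a shift and turn from the pose commanded when the call began, along the tool's axes at that moment; what a row does not reach only later rows make up. A row lasts 1/10 s, in which the tool goes at most 50 mm and 8.59 degrees, less where a joint would pass 70% of its speed; a pose out of reach is approached as far as the arm can. A call with a gripper value outside its range is refused whole. "gripper" is the finger opening in cm, from 0 to 8.78, set as the call begins (left out, the last holds). The fingers move at their own pace and stop on an object; "grip_force" is the grip in N (left out, the last holds). Time passes only in rows, so rows that repeat a pose let the fingers close. It gives the time, the measured TCP pose, the force and the opening at its end, in the units of the state.
- ctrl.state(): the state, without advancing time (a new reading comes with each control period).
- imaging.snapshot(name): name is "side" or "top"; returns a dict with "frame" (480x640x3 uint8, red, green, blue), "camera_matrix" (3x3 intrinsics, pixels), "world_from_camera" (4x4, takes a point from camera to world coordinates). Camera axes: x right, y up, looking along -z (the intrinsics and any distortion apply to the point x, -y, -z); pixel columns grow to the right and rows downward; lengths in m; the calibration is good to about 2 mm. A picture is of the moment at which its call begins. There is no depth.
- ctrl.finish_job(): hands the job in, once; it reports no verdict.
The state is a dict: "t": time; "q": joint angles; "joint_vel": joint speeds; "joint_efforts": joint torques, N m; "position": TCP position; "tool_rot": TCP orientation; "contact_force": force on the tool from outside, world axes, zero at the start; "torque": the same for the moment, N m; "opening": opening from 0.0 (shut) to 1.0 (fully open).
Only numpy, scipy, OpenCV 4.12 (cv2) and the standard library are available. Lean on these libraries where they do the work, as an engineer would, in place of code of your own. Each camera call takes 0.05 s, during which the arm holds its last target. There are 200 camera calls.

## Working session

There is one attempt and no reset: what is moved stays moved. The work goes in short steps, Python scripts to look and compute and a tool call to move; the robot and the scene stay as the last step left them, time stands still between calls to the robot, and variables do not carry over. Pictures are saved under pics/ and viewed, about 8 in all and at most 12, crops included, and the job is handed in when it is done.

Besides the shell and the picture viewer there is one more tool, called after ">>>" by a JSON object that holds its "method" and its "body". play_rows: Moves the arm, as the interface text tells. Its arguments: {"type":"object","properties":{"targets":{"type":"array"},"gripper":{"type":"number"},"grip_force":{"type":"number"}},"required":["targets"]}

```bash
mkdir -p pics; ls; python3 - <<'E'
from plant import ctrl, imaging
import cv2,numpy as np
print(ctrl.state())
for n in("top","side"):
    s=imaging.snapshot(n); cv2.imwrite(f"pics/{n}0.png",s["frame"][:,:,::-1])
    print(n,s["camera_matrix"],s["world_from_camera"],[k for k in s])
E
```

```text
pics
{'t': 0.0, 'q': array([-1.27711189e+00,  3.59478751e-01,  1.51143986e+00, -3.49059597e-06,
        1.27246508e+00, -1.15111352e-01]), 'joint_vel': array([-3.92455575e-04, -2.33428636e-03, -1.24996957e-04,  5.16545409e-04,
       -2.63451006e-03,  6.01836032e-05]), 'joint_efforts': array([ 4.11645142e-04, -5.15363359e+01, -2.70728624e+01,  6.75702794e-02,
        3.54845705e-02, -9.88692341e-05]), 'position': array([ 0.23829845, -0.54993831,  0.24052235]), 'tool_rot': array([-3.07444849e+00, -6.37312570e-01,  2.55933849e-04]), 'contact_force': array([ 0.91859907, -0.12872854, -0.39436561]), 'torque': array([-0.05806131,  0.02300387, -0.0216273 ]), 'opening': 1.0014672300550107}
top [[493.62507771   0.         314.41610686]
 [  0.         493.62507771 238.35914543]
 [  0.           0.           1.        ]] [[-0.00933952  0.9983878  -0.05598719  0.46023779]
 [-0.99991597 -0.00982789 -0.00845392 -0.01865628]
 [-0.00899053  0.05590353  0.9983957   1.33146702]
 [ 0.          0.          0.          1.        ]] ['frame', 'camera_matrix', 'world_from_camera']
side [[515.92317459   0.         313.35199835]
 [  0.         515.92317459 241.49959446]
 [  0.           0.           1.        ]] [[-0.91158272  0.20507458 -0.35631637  0.13676307]
 [-0.41106125 -0.46889167  0.78177314  0.82331876]
 [-0.00675198  0.85911874  0.51173176  0.68209518]
 [ 0.          0.          0.          1.        ]] ['frame', 'camera_matrix', 'world_from_camera']
```

View pics/top0.png

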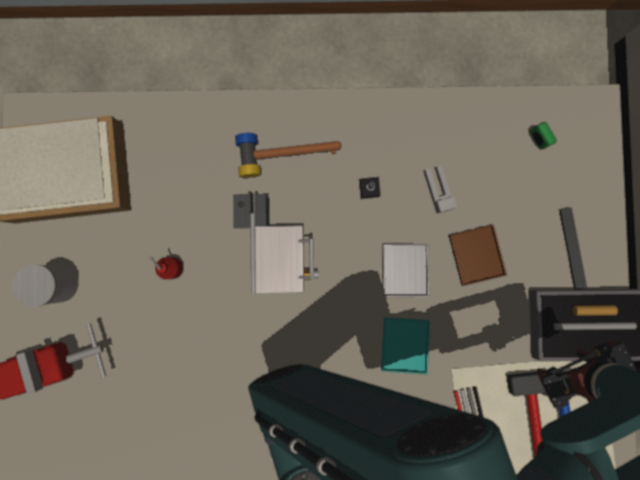

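View pics/side0.png

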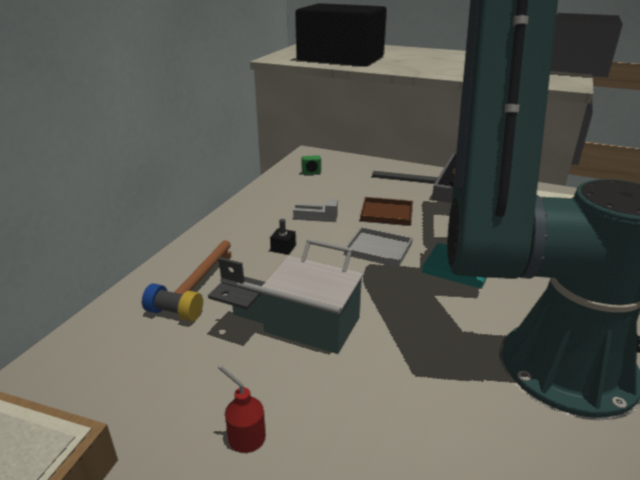

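The top view shows the box and flap at (278,258), the handle at (311,256), the lug and tongue at (250,210), the pin stand at (370,187), the grey tray at (405,269), and the mallet, can and clamp clear of these. The side view confirms that the flap is nearly closed and the tongue upright at (232,270).

```bash
cat > h.py <<'E'
import numpy as np, cv2
from plant import ctrl, imaging
from scipy.spatial.transform import Rotation as R
def snap(n): return imaging.snapshot(n)
def ray(s,u,v):
    K=s["camera_matrix"];T=s["world_from_camera"]
    d=np.array([(u-K[0,2])/K[0,0],-(v-K[1,2])/K[1,1],-1.0])
    return T[:3,3],T[:3,:3]@d
def onz(s,u,v,z):
    o,d=ray(s,u,v); return (o+d*(z-o[2])/d[2])
def proj(s,p):
    T=np.linalg.inv(s["world_from_camera"]);K=s["camera_matrix"]
    c=T[:3,:3]@np.array(p)+T[:3,3]; 
    return np.array([K[0,2]+K[0,0]*c[0]/-c[2],K[1,2]+K[1,1]*c[1]/c[2]])
def crop(s,x0,y0,x1,y1,k,name):
    cv2.imwrite(name,cv2.resize(s["frame"][y0:y1,x0:x1,::-1],None,fx=k,fy=k,interpolation=cv2.INTER_CUBIC))
def totool(dw):
    st=ctrl.state(); return R.from_rotvec(st["tool_rot"]).inv().apply(dw)*100
E
python3 - <<'E'
from h import *
s=snap("top"); f=s["frame"].astype(int)
crop(s,220,165,440,305,3.6,"pics/c1.png")
g=f.sum(2)/3; sat=f.max(2)-f.min(2)
def blobs(m,x0,y0,x1,y1,z,amin):
    mm=np.zeros(m.shape,np.uint8); mm[y0:y1,x0:x1]=m[y0:y1,x0:x1]*255
    for c in cv2.findContours(mm,cv2.RETR_EXTERNAL,cv2.CHAIN_APPROX_NONE)[0]:
        if cv2.contourArea(c)<amin: continue
        r=cv2.minAreaRect(c); p=cv2.boxPoints(r)
        print(np.round(r[0],1),np.round(r[1],1),round(r[2],1),'corners',[np.round(onz(s,*q,z)[:2],3).tolist() for q in p],'c',np.round(onz(s,*r[0],z),4))
print("f samples",f[258,280],f[269,405],f[250,350],f[187,362],f[240,252],f[205,240])
print("flap");blobs((g>150),225,200,306,310,0.11,300)
print("tray");blobs((g>145)&(sat<25),376,235,435,302,0.015,300)
print("stand");blobs((g<70),350,170,390,205,0.042,100)
E
```

```text
f samples [175 164 156] [169 164 159] [134 127 112] [39 37 36] [136 133 127] [59 56 50]
flap
[279.  259.5] [65. 46.] 90.0 corners [[0.558, 0.137], [0.557, 0.022], [0.397, 0.024], [0.398, 0.137]] c [0.4772 0.0798 0.11  ]
tray
[404. 269.] [48. 40.] 90.0 corners [[0.515, -0.193], [0.513, -0.299], [0.386, -0.296], [0.387, -0.191]] c [ 0.4502 -0.2448  0.015 ]
stand
[369.3 187.5] [19.4 19.3] 83.7 corners [[0.688, -0.126], [0.693, -0.176], [0.642, -0.181], [0.637, -0.131]] c [ 0.665  -0.1534  0.042 ]
```

View pics/c1.png

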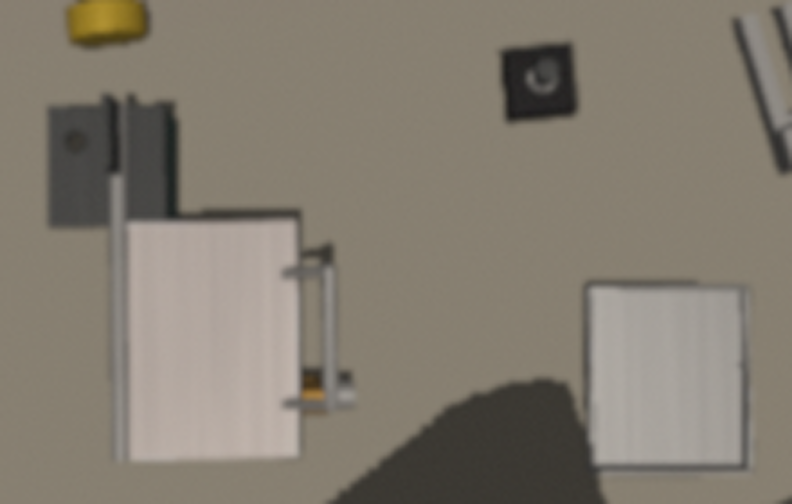

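```bash
python3 - <<'E'
from h import *
s=snap("side"); crop(s,205,205,405,350,4,"pics/c2.png")
st=ctrl.state(); print(R.from_rotvec(st["tool_rot"]).as_matrix().round(3))
E
```

```text
[[ 0.918  0.398 -0.   ]
 [ 0.398 -0.918  0.001]
 [ 0.    -0.001 -1.   ]]
```

View pics/c2.png

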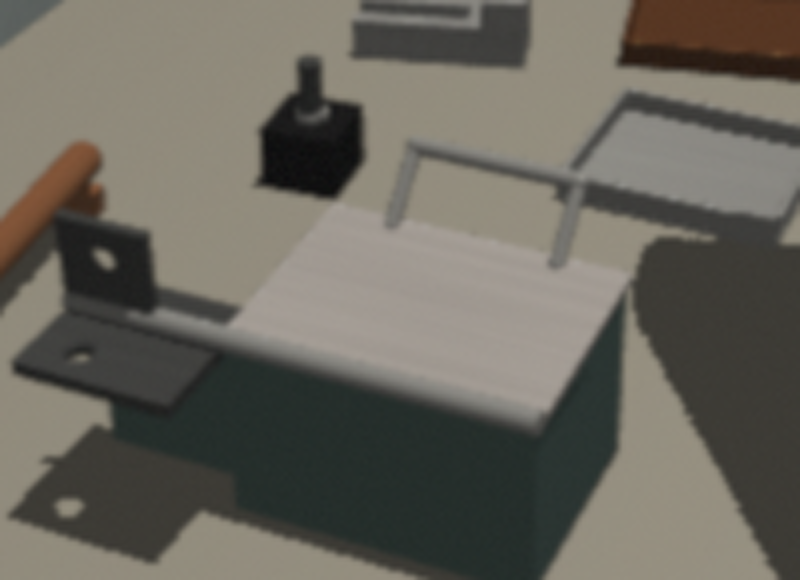

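The side crop shows the bar ends at (308,241.8) and (350,250.3), the lug hole at (224.8,293.5) and the pin top at (282.3,220.8). In the top view these sit at about (311.7,240), (311.7,277), (241.1,203.9) and (371,185.5).

```bash
cat >> h.py <<'E'
def tri(s1,p1,s2,p2):
    a,u=ray(s1,*p1); b,v=ray(s2,*p2); u=u/np.linalg.norm(u); v=v/np.linalg.norm(v)
    M=np.stack([u,-v],1); t=np.linalg.lstsq(M,b-a,rcond=None)[0]
    P,Q=a+u*t[0],b+v*t[1]; return (P+Q)/2, np.linalg.norm(P-Q)*1e3
E
python3 - <<'E'
from h import *
t=snap("top"); s=snap("side")
P=lambda n,a,b:(lambda r:print(n,r[0].round(4),round(r[1],1)))(tri(t,a,s,b))
P("barA",(311.7,240),(308,241.75));P("barB",(311.7,277),(350,250.25))
P("lug",(241.1,203.9),(224.75,293.5));P("pintop",(371.1,185),(282.25,221))
print("lugz",onz(t,241.1,203.9,.101),onz(s,224.75,293.5,.101))
print("standtop from side pin collar",onz(s,205+313/4,205+113/4,.045))
a=onz(t,220+119/3.6,165+180/3.6,.11);b=onz(t,220+122/3.6,165+458/3.6,.11)
print("axle top",a,b,np.arctan2(*(a-b)[[1,0]]))
E
```

```text
barA [ 0.524  -0.0016  0.1388] 1.6
barB [ 0.4333 -0.0014  0.1409] 1.3
lug [0.6177 0.1751 0.099 ] 0.6
pintop [ 0.6652 -0.1539  0.0809] 0.0
lugz [0.61767059 0.17496748 0.101     ] [0.61571629 0.17726394 0.101     ]
standtop from side pin collar [ 0.66526294 -0.15650463  0.045     ]
axle top [0.58843909 0.14379668 0.11      ] [0.39716872 0.14219499 0.11      ] 0.008373790035374076
```

```bash
python3 - <<'E'
from h import *
print(totool(np.array([.479,-.0015,.215])-ctrl.state()["position"]))
E
```

```text
[ 43.89097483 -40.79600448   2.63628592]
```

>>> {"method": "play_rows", "body": {"targets": [[[4, -3.7, 0], 0.04], [[8, -7.4, 0], 0.08], [[12, -11.1, 0], 0.12], [[16, -14.9, 0], 0.16], [[20, -18.6, 0], 0.2], [[24, -22.3, 0], 0.24], [[28, -26, 0], 0.28], [[32, -29.7, 0], 0.32], [[36, -33.5, 0], 0.36], [[40, -37.2, 1], 0.4], [[43.9, -40.8, 2.6], 0.409], [[43.9, -40.8, 2.6], 0.409]], "gripper": 2.4, "grip_force": 25}}

```text
t: 1.5
position: [0.4792, -0.0012, 0.2159]
tool_rot: [3.141, -0.0, 0.002]
contact_force: [0.9, -0.5, 0.1]
opening: 0.272
```

>>> {"method": "play_rows", "body": {"targets": [[[0, 0, 2.5], 0], [[0, 0, 5], 0], [[0, 0, 7.3], 0], [[0, 0, 7.3], 0], [[0, 0, 7.3], 0]]}}

```text
t: 2.0
position: [0.4784, -0.0032, 0.1429]
tool_rot: [-3.141, 0.0, 0.001]
contact_force: [-0.0, 0.3, -0.3]
opening: 0.275
```

>>> {"method": "play_rows", "body": {"targets": [[[0, 0, 0], 0], [[0, 0, 0], 0], [[0, 0, 0], 0], [[0, 0, 0], 0]], "gripper": 0}}

```text
t: 2.4
position: [0.4794, -0.002, 0.1438]
tool_rot: [-3.139, 0.002, -0.004]
contact_force: [-0.2, 7.5, 0.2]
opening: 0.108
```

```bash
python3 - <<'E'
import numpy as np
# swing: offsets from current bar angle; hinge (y=.146,z=.106), tool axes x=+X,y=-Y,z=-Z
L,h=.147,.030
def p(a): return np.array([-L*np.cos(a)-0*0-h*np.sin(a)*-1*-1*0 + h*np.sin(a), L*np.sin(a)+h*np.cos(a)])
a0=.03
for a in np.r_[.15:1.6:.12,1.57,1.6]:
    d=(p(a)-p(a0))*100; print(round(a,2),"tool y %.1f z %.1f"%(-d[0],-d[1]))
E
```

```text
0.15 tool y -0.5 z -1.7
0.27 tool y -1.2 z -3.4
0.39 tool y -2.1 z -4.9
0.51 tool y -3.2 z -6.4
0.63 tool y -4.5 z -7.6
0.75 tool y -5.9 z -8.8
0.87 tool y -7.4 z -9.7
0.99 tool y -9.0 z -10.5
1.11 tool y -10.8 z -11.1
1.23 tool y -12.5 z -11.4
1.35 tool y -14.3 z -11.6
1.47 tool y -16.1 z -11.5
1.59 tool y -17.9 z -11.2
1.57 tool y -17.6 z -11.3
1.6 tool y -18.0 z -11.2
```

>>> {"method": "play_rows", "body": {"targets": [[[0, -0.1, -0.6], 0], [[0, -0.5, -1.7], 0], [[0, -0.8, -2.6], 0], [[0, -1.2, -3.4], 0], [[0, -1.6, -4.2], 0], [[0, -2.1, -4.9], 0], [[0, -2.6, -5.7], 0], [[0, -3.2, -6.4], 0], [[0, -3.8, -7], 0], [[0, -4.5, -7.6], 0], [[0, -5.2, -8.2], 0], [[0, -5.9, -8.8], 0]]}}

```text
t: 3.6
position: [0.4792, 0.0539, 0.2324]
tool_rot: [3.137, 0.0, 0.003]
contact_force: [1.5, -7.6, 0.4]
opening: 0.1
```

>>> {"method": "play_rows", "body": {"targets": [[[0, -0.7, -0.5], 0], [[0, -1.5, -0.9], 0], [[0, -2.3, -1.3], 0], [[0, -3.1, -1.7], 0], [[0, -4.0, -2.0], 0], [[0, -4.9, -2.3], 0], [[0, -5.8, -2.5], 0], [[0, -6.6, -2.6], 0], [[0, -7.5, -2.7], 0], [[0, -8.4, -2.8], 0], [[0, -9.3, -2.8], 0], [[0, -10.2, -2.7], 0]]}}

```text
t: 4.8
position: [0.4791, 0.1572, 0.2598]
tool_rot: [3.14, -0.0, 0.004]
contact_force: [0.3, -4.6, 9.1]
opening: 0.105
```

>>> {"method": "play_rows", "body": {"targets": [[[0, -0.9, 0.1], 0], [[0, -1.7, 0.2], 0], [[0, -2.1, 0.4], 0], [[0, -2.1, 0.4], 0]]}}

```text
t: 5.2
position: [0.4791, 0.1745, 0.257]
tool_rot: [3.132, 0.002, 0.004]
contact_force: [-4.6, -20.6, 25.8]
opening: 0.104
```

>>> {"method": "play_rows", "body": {"targets": [[[0, 0, 0], 0], [[0, 0, 0], 0], [[0, 0, -2], 0], [[0, 0, -5], 0], [[0, 0, -6], 0], [[0, 3, -6], 0], [[0, 8, -6], 0], [[0, 13, -6], 0], [[0, 18, -6], 0], [[0, 23, -6], 0]], "gripper": 2.6}}

```text
t: 6.2
position: [0.4777, -0.0523, 0.313]
tool_rot: [-3.14, -0.001, 0.001]
contact_force: [1.5, -0.6, -0.2]
opening: 0.301
```

```bash
python3 - <<'E'
from h import *
t=snap("top"); s=snap("side")
crop(s,195,150,395,300,4,"pics/c3.png"); crop(t,200,150,400,300,4,"pics/c4.png")
E
```

```text
(no output)
```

View pics/c3.png

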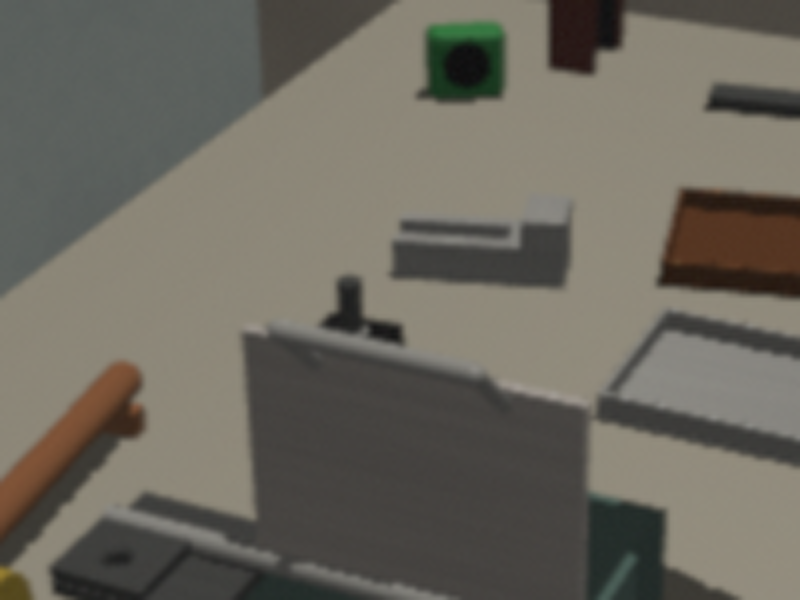

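View pics/c4.png

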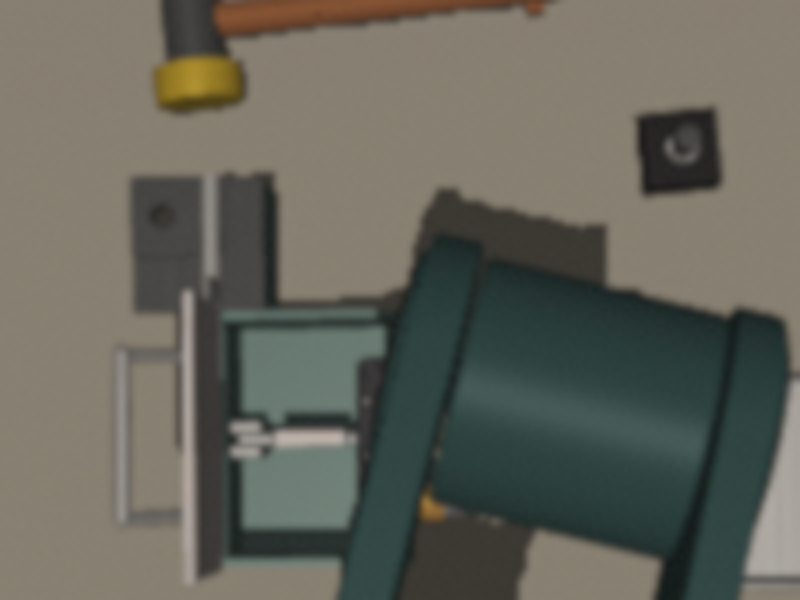

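The flap stands upright with its tongue over the lug, the hole at top pixel (240.5,203.5). The plate is visible in the box. Next is the pin.

```bash
python3 - <<'E'
from h import *
t=snap("top"); s=snap("side")
print("hole",onz(t,240.5,203.5,.109),onz(s,224.75,289.25,.109),tri(t,(240.5,203.5),s,(224.75,289.25)))
print("collar",onz(t,370.75,186.25,.047))
b=[onz(t,200+u/4,150+v/4,.253) for u,v in((122,350),(122,520))]; print("bar",b)
for x in((235,428),(350,437)): print("plate",onz(t,200+x[0]/4,150+x[1]/4,.065))
print(totool(np.array([.665,-.1538,.16])-ctrl.state()["position"]))
E
```

```text
hole [0.61766573 0.1752058  0.109     ] [0.61642836 0.17476519 0.109     ] (array([0.61710639, 0.17489155, 0.10896394]), np.float64(1.2741190121130648))
collar [ 0.66750059 -0.15659861  0.047     ]
bar [array([0.52441173, 0.17438974, 0.253     ]), array([0.43154601, 0.17437315, 0.253     ])]
plate [0.48474129 0.13540599 0.065     ]
plate [0.47827167 0.06160671 0.065     ]
[18.76229096 10.17831046 15.25116053]
```

>>> {"method": "play_rows", "body": {"targets": [[[4.5, 2.5, 2], 0], [[9, 5, 4], 0], [[13, 7.2, 7], 0], [[16.5, 9.2, 10], 0], [[18.7, 10.2, 13], 0], [[18.7, 10.2, 15.3], 0], [[18.7, 10.2, 15.3], 0], [[18.7, 10.2, 15.3], 0]], "gripper": 5}}

```text
t: 7.2
position: [0.6649, -0.1509, 0.1602]
tool_rot: [-3.14, -0.003, 0.004]
contact_force: [-1.5, -0.5, -0.1]
opening: 0.568
```

>>> {"method": "play_rows", "body": {"targets": [[[0, 0, 3], 0], [[0, 0, 6], 0], [[0, 0, 8], 0], [[0, 0, 9.2], 0], [[0, 0, 9.2], 0]]}}

```text
t: 7.7
position: [0.665, -0.1522, 0.069]
tool_rot: [-3.141, -0.001, 0.001]
contact_force: [-0.9, 0.1, 1.0]
opening: 0.572
```

>>> {"method": "play_rows", "body": {"targets": [[[0, 0, 0], 0], [[0, 0, 0], 0], [[0, 0, 0], 0], [[0, 0, 0], 0], [[0, 0, 0], 0]], "gripper": 0, "grip_force": 10}}

```text
t: 8.2
position: [0.6663, -0.155, 0.0698]
tool_rot: [3.139, 0.001, 0.003]
contact_force: [-0.7, -5.0, 1.7]
opening: 0.181
```

```bash
python3 - <<'E'
from h import *
for i in range(3): print(ctrl.state()["position"],ctrl.state()["contact_force"]); snap("top")
E
```

```text
[ 0.6662787  -0.15501773  0.06978036] [-0.68306464 -4.96528486  1.65250843]
[ 0.66620869 -0.15504158  0.06974158] [ 0.06731284 -4.69669422  3.00253057]
[ 0.66620436 -0.15502888  0.06972371] [-1.49217569 -5.75429798  3.83964396]
```

>>> {"method": "play_rows", "body": {"targets": [[[0, 0.1, 0], 0], [[0, 0.1, 0], 0], [[0, 0.1, -2], 0], [[0, 0.1, -4], 0], [[0, 0.1, -7], 0], [[0, 0.1, -10], 0], [[0, 0.1, -12.5], 0], [[-0.7, -4, -12.5], 0], [[-1.4, -8.5, -12.5], 0], [[-2, -13, -12.5], 0], [[-2.7, -17.5, -12.5], 0], [[-3.4, -22, -12.5], 0]], "grip_force": 45}}

```text
t: 9.55
position: [0.6304, 0.0689, 0.1933]
tool_rot: [-3.14, 0.001, 0.002]
contact_force: [0.1, 0.6, -1.2]
opening: 0.176
```

>>> {"method": "play_rows", "body": {"targets": [[[-0.6, -4, 0], 0], [[-1.1, -8, 0], 0], [[-1.5, -11, 0], 0], [[-1.5, -11, 0], 0], [[-1.5, -11, 0], 0], [[-1.5, -11, 1], 0], [[-1.5, -11, 1], 0], [[-1.5, -11, 1], 0]]}}

```text
t: 10.35
position: [0.6162, 0.1755, 0.183]
tool_rot: [3.141, -0.003, -0.002]
contact_force: [0.2, 0.5, -1.8]
opening: 0.173
```

```bash
python3 - <<'E'
from h import *
st=ctrl.state(); print(st["position"],st["contact_force"],st["opening"])
s=snap("side"); crop(s,180,230,280,330,6,"pics/c5.png"); p=st["position"]
for z in(-.06,-.0): print(proj(s,p+[0,0,z]))
print(proj(s,[.617,.175,.109]))
E
```

```text
[0.61619254 0.17551888 0.18296182] [ 0.1557136   0.48865288 -1.76222846] 0.17270714245524915
[223.92971318 283.4290408 ]
[220.76183932 256.29555119]
[224.42375214 289.24522339]
```

View pics/c5.png

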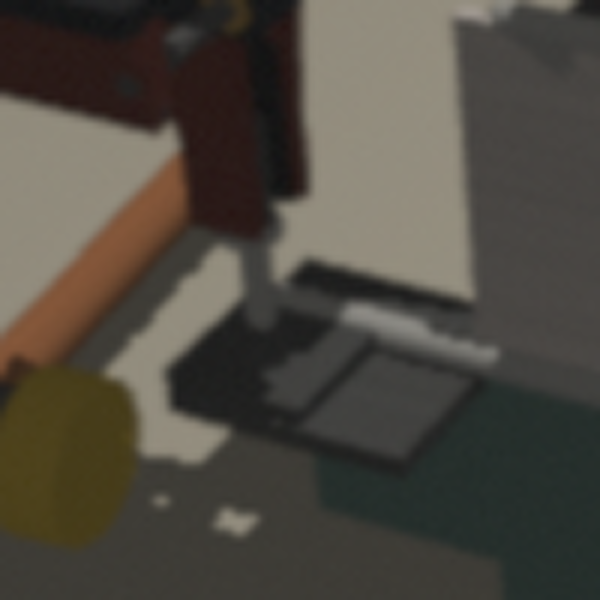

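The pin tip at side pixel (223.7,284) sits about where it would if centred over the hole, so I'll lower it gently.

>>> {"method": "play_rows", "body": {"targets": [[[0, 0, 0.5], 0], [[0, 0, 1], 0], [[0, 0, 1.4], 0], [[0, 0, 1.7], 0], [[0, 0, 2], 0], [[0, 0, 2], 0]]}}

```text
t: 11.0
position: [0.6162, 0.1767, 0.1632]
tool_rot: [3.141, -0.0, -0.001]
contact_force: [-0.6, -0.6, -0.7]
opening: 0.17
```

>>> {"method": "play_rows", "body": {"targets": [[[0, 0, 0.4], 0], [[0, 0, 0.8], 0], [[0, 0, 1.2], 0], [[0, 0, 1.6], 0], [[0, 0, 1.6], 0]]}}

```text
t: 11.5
position: [0.6161, 0.1766, 0.1469]
tool_rot: [3.141, -0.0, -0.002]
contact_force: [0.5, -1.5, -1.7]
opening: 0.175
```

>>> {"method": "play_rows", "body": {"targets": [[[0, 0, 0.4], 0], [[0, 0, 0.8], 0], [[0, 0, 1.0], 0], [[0, 0, 1.15], 0], [[0, 0, 1.15], 0]]}}

```text
t: 12.0
position: [0.6164, 0.1766, 0.1367]
tool_rot: [3.141, -0.0, -0.0]
contact_force: [-2.1, -2.1, 3.8]
opening: 0.178
```

>>> {"method": "play_rows", "body": {"targets": [[[0, 0, 0.1], 0], [[0, 0, 0.2], 0], [[0, 0, 0.2], 0]]}}

```text
t: 12.3
position: [0.6165, 0.1766, 0.1365]
tool_rot: [3.141, -0.0, 0.001]
contact_force: [-5.0, -3.6, 16.3]
opening: 0.17
```

>>> {"method": "play_rows", "body": {"targets": [[[0, 0, -0.15], 0], [[0, 0, -0.15], 0], [[0, 0, -0.15], 0], [[0, 0, -2], 0], [[0, 0, -5], 0], [[0, 0, -9], 0], [[0, 0, -13], 0], [[0, 0, -17], 0], [[0, 4, -19], 0], [[0, 8.5, -19], 0], [[0, 13, -19], 0], [[0, 17, -19], 0]], "gripper": 3.5}}

```text
t: 13.5
position: [0.6163, 0.0052, 0.3241]
tool_rot: [-3.141, -0.0, -0.0]
contact_force: [0.4, 0.4, -0.0]
opening: 0.4
```

```bash
python3 - <<'E'
from h import *
st=ctrl.state(); print(st["position"],st["q"])
t=snap("top"); s=snap("side"); a=np.vstack([s["frame"][200:320,190:390],t["frame"][180:300,210:410]])[:,:,::-1]
cv2.imwrite("pics/c6.png",cv2.resize(a,None,fx=2.5,fy=2.5,interpolation=cv2.INTER_CUBIC))
E
```

```text
[0.61632513 0.00520148 0.32408489] [-1.03680314e-01  3.22771598e-01  1.35848367e+00  1.66219075e-04
  1.46020129e+00  1.46697997e+00]
```

View pics/c6.png

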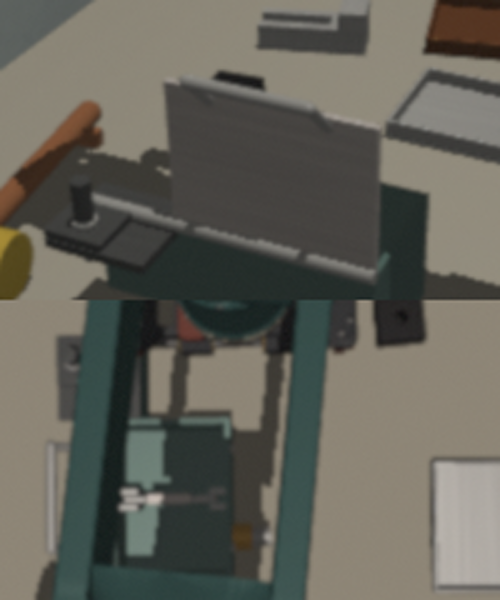

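The pin is home with its collar on the tongue, the flap is still upright, and the plate is centred in the box. Now I'll turn the gripper and go to the plate.

>>> {"method": "play_rows", "body": {"targets": [[[-1, -0.5, 0], -0.14], [[-2.5, -1.3, 0], -0.28], [[-4, -2.2, 0], -0.42], [[-5.5, -3, 0], -0.56], [[-7, -3.9, 0], -0.7], [[-8.5, -4.8, 0], -0.84], [[-10, -5.7, 0], -0.98], [[-11.5, -6.5, 0], -1.12], [[-13, -7.3, 0], -1.26], [[-13.9, -7.9, 0], -1.4], [[-13.9, -7.9, 0], -1.54], [[-13.9, -7.9, 0], -1.57]]}}

```text
t: 14.8
position: [0.4769, 0.0871, 0.324]
tool_rot: [-2.216, -2.226, -0.001]
contact_force: [0.5, 0.2, -0.6]
opening: 0.397
```

>>> {"method": "play_rows", "body": {"targets": [[[0, 0, 4], 0], [[0, 0, 8], 0], [[0, 0, 12], 0], [[0, 0, 15], 0], [[0, 0, 15], 0], [[0, 0, 15], 0]]}}

```text
t: 15.4
position: [0.4774, 0.0864, 0.1743]
tool_rot: [-2.221, -2.22, 0.001]
contact_force: [-0.9, -1.0, 0.4]
opening: 0.393
```

```bash
python3 - <<'E'
from h import *
t=snap("top"); print(onz(t,278.8,258.8,.085)); st=ctrl.state(); print(st["position"],R.from_rotvec(st["tool_rot"]).as_matrix().round(3))
E
```

```text
[0.47933016 0.08230999 0.085     ]
[0.47834781 0.08628647 0.17530321] [[ 0.001  1.     0.001]
 [ 1.    -0.001  0.   ]
 [ 0.     0.001 -1.   ]]
```

Plate measured at (0.479, 0.083). I'll descend with tool x at -0.25 cm (toward -y) and tool y at +0.05 cm, then close.

>>> {"method": "play_rows", "body": {"targets": [[[-0.25, 0.05, 2.5], 0], [[-0.25, 0.05, 5], 0], [[-0.25, 0.05, 7], 0], [[-0.25, 0.05, 8.5], 0], [[-0.25, 0.05, 9.2], 0], [[-0.25, 0.05, 9.2], 0]]}}

```text
t: 16.05
position: [0.4788, 0.0834, 0.0829]
tool_rot: [2.222, 2.22, 0.002]
contact_force: [0.4, 0.7, -0.3]
opening: 0.399
```

>>> {"method": "play_rows", "body": {"targets": [[[0, 0, 0], 0], [[0, 0, 0], 0], [[0, 0, 0], 0], [[0, 0, 0], 0], [[0, 0, 0], 0]], "gripper": 0, "grip_force": 15}}

```text
t: 16.55
position: [0.4784, 0.0833, 0.0829]
tool_rot: [2.222, 2.22, 0.001]
contact_force: [0.1, -0.5, 7.0]
opening: 0.115
```

>>> {"method": "play_rows", "body": {"targets": [[[0, 0, 0], 0], [[0, 0, 0], 0], [[0, 0, -0.5], 0], [[0, 0, -1.5], 0], [[0, 0, -3], 0], [[0, 0, -5], 0], [[0, 0, -7], 0], [[0, 0, -9], 0], [[0, 0, -11], 0], [[0, 0, -13], 0], [[0, 0, -15], 0], [[0, 0, -16], 0]], "grip_force": 50}}

```text
t: 17.75
position: [0.4785, 0.0833, 0.2444]
tool_rot: [2.221, 2.219, 0.003]
contact_force: [1.4, 0.3, -1.2]
opening: 0.106
```

```bash
python3 - <<'E'
from h import *
print(ctrl.state()["opening"],totool(np.array([.4502,-.2448,.23])-ctrl.state()["position"]))
E
```

```text
0.10560215620974092 [-32.81444864  -2.80575789   1.42569047]
```

>>> {"method": "play_rows", "body": {"targets": [[[-1, -0.1, 0], 0], [[-3, -0.3, 0], 0], [[-6, -0.5, 0], 0], [[-9, -0.8, 0], 0], [[-12, -1, 0], 0], [[-15, -1.3, 0], 0], [[-18, -1.5, 0], 0], [[-21, -1.8, 0], 0], [[-24, -2.1, 0], 0], [[-27, -2.3, 0], 0], [[-30, -2.6, 0], 0], [[-32, -2.8, 0], 0]]}}

```text
t: 18.95
position: [0.4483, -0.2388, 0.241]
tool_rot: [-2.223, -2.218, 0.001]
contact_force: [0.2, 0.3, -2.4]
opening: 0.111
```

>>> {"method": "play_rows", "body": {"targets": [[[-0.8, 0, 1], 0], [[-0.8, 0, 2], 0], [[-0.8, 0, 2], 0], [[-0.8, 0, 2], 0], [[-0.8, 0, 2], 0], [[-0.8, 0, 2], 0]]}}

```text
t: 19.55
position: [0.45, -0.2441, 0.2225]
tool_rot: [2.221, 2.221, 0.0]
contact_force: [-0.0, -0.3, -1.3]
opening: 0.116
```

```bash
python3 - <<'E'
from h import *
st=ctrl.state(); print(st["position"],st["joint_vel"].round(3),st["opening"])
s=snap("side"); cv2.imwrite("pics/c7.png",s["frame"][:,:,::-1])
E
```

```text
[ 0.44995039 -0.24414253  0.22253909] [-0.004  0.    -0.003 -0.     0.001 -0.003] 0.11550487374143792
```

View pics/c7.png

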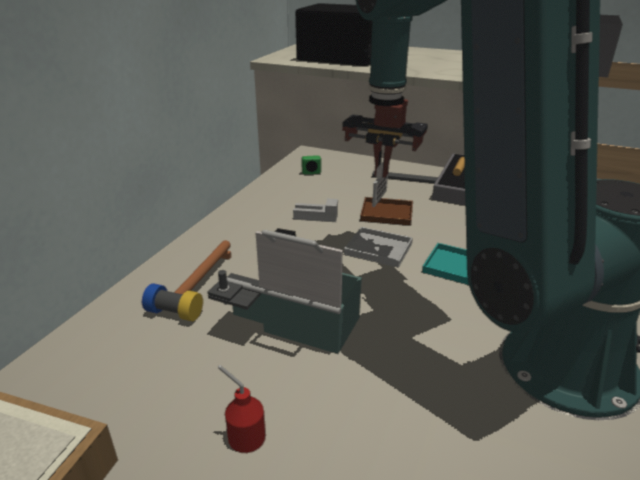

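The plate hangs upright in the gripper at (380,190), above the grey tray at (380,245). The flap is up, the pin is in at (222,285), and the mallet, clamp and can haven't moved.

```bash
python3 -c "
from plant import ctrl
print(ctrl.finish_job())"
```

```text
the job is handed in; nothing more can be done
None
```

The job is handed in at about 19.6 s on the robot's clock. `finish_job` reports no verdict, so what follows rests on my own measurements and pictures.

- **Flap:** I swung it open to its stop, where the push rose to about 20 N. The handle then measured at y = 0.174 m, against about 0.176 m expected when fully open.
- **Pin:** It went through the tongue and lug with almost no resistance. The collar seated: a further 2 mm commanded gave 16 N and almost no movement. I let it go, and the pictures show the collar on the tongue.
- **Plate:** I drew it out only after that and now hold it still and upright. The gripper is at (0.450, -0.244) and the tray's middle measured (0.450, -0.245). The plate's lower edge is about 145 mm above the bench, and the fingers are 10 mm apart on the tab, as they should be.
- **Other objects:** In the last picture the flap is still up and the pin still in. The mallet, die clamp and oil can look unmoved; I judged that by eye, not by measurement.

No check failed. The two cameras disagreed by 1 to 3 mm on the holes and the pin, which did not affect the insertion.

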